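# Make up the stew kit and the fish kit

## Robot

A 7-joint arm with a two-finger parallel gripper is mounted at the origin on a cart in front of the work surface, level with it; the furniture and walls round the work are solid. World frame = base frame: x ahead of the robot, y to its left, z up, the work surface at z = 0. Lengths are in m, angles in rad, forces in N, time in s.
With the tool pointing down it reaches from about 0.425 to 0.875 m from the base axis. Payload 8.4 kg.
Tool frame: the origin (TCP) lies on the centre line of the jaws, within the pads' length; the fingertips stand 14 mm ahead of it and the grasp point (between the pads) lies 5 mm behind it (env.tip_extent is the distance from the TCP to the fingertips, in m); z points along the fingers, y is the line along which they close (so a half turn about z gives the same grasp; the last joint's range is limited). The gripper opens to 87 mm and grips with 3 to 60 N. Pads are 19 mm wide; open, the fingers measure 117 mm over their backs; the gripper's body (75 mm by 190 mm) begins 51 mm behind the grasp point.
Start: joints at [-1.214, 0.333, 0.04, 1.465, -0.013, 1.343, -0.059], TCP at [0.286, 0.584, 0.237] pointing down, gripper open.
Joint ranges: [-2.58, 2.58], [-0.38, 2.09], [-1.3, 1.39], [0.25, 2.4], [-1.5, 4.64], [0.08, 2.09], [-2.65, 2.65]. Speed limits (rad/s): [2.22, 2.22, 2.79, 2.79, 3.14, 3.14, 3.14].

## Interface

Orientations are given as a rotation vector (axis times angle).
In Python, from bench import env, optics gives the robot as it stands.
- The arm moves only by the shell command python3 -m crank 'ROWS'. ROWS is JSON, a list of rows, each an object of numbers: "dx", "dy", "dz": the shift along the tool's x, y, z in cm; "yaw": the turn about the tool's z in rad; "gripper": the opening, from 0 (shut) to 1 (fully open). A call has 1 to 12 rows; each row is the pose to reach, as a shift and turn from the pose commanded when the call began, along the tool's axes at that moment; what a row does not reach only later rows make up. A row lasts 1/10 s, in which the tool goes at most 50 mm and 8.59 degrees, less where a joint would pass 70% of its speed; a pose out of reach is approached as far as the arm can. A call with a gripper value outside its range is refused whole. The fingers move at their own pace and stop on an object; the grip force is fixed at half the most. Time passes only in rows, so rows that repeat a pose let the fingers close. It gives the time, the measured TCP pose, the force and the opening at its end, in the units of the state.
- env.get_state(): the state, without advancing time (a new reading comes with each control period).
- optics.camera(name): name is "scene" or "top" or "wrist"; returns a dict with "img" (400x640x3 uint8, blue, green, red), "K" (3x3 intrinsics, pixels), "R" (3x3) and "t" (3): a world point X has camera coordinates R X + t; the wrist camera has in their place "tool_from_camera" (4x4, takes a point from camera to tool coordinates, whose origin is the TCP and whose axes are the flange's). Camera axes: x right, y down, z forward; pixel columns grow to the right and rows downward; lengths in m; the calibration is good to about 2 mm. A picture is of the moment at which its call begins: read the wrist's pose just before it. There is no depth.
- env.hand_in(): hands the job in, once; it reports no verdict.
The state is a dict: "clock": time; "joint_positions": joint angles; "joint_vel": joint speeds; "joint_efforts": joint torques, N m; "eef_pos": TCP position; "eef_rot": TCP orientation; "contact_force": force on the tool from outside, world axes, zero at the start; "wrist_torque": the same for the moment, N m; "opening": opening from 0.0 (shut) to 1.0 (fully open).
Only numpy, scipy, OpenCV 4.12 (cv2) and the standard library are available. Lean on these libraries where they do the work, as an engineer would, in place of code of your own. Each camera call takes 0.05 s, during which the arm holds its last target. There are 200 camera calls.

## Task

Make up two cooking kits from the things standing on the worktop. On the oval dish goes the stew kit, in a straight row along the middle of its length, 10 cm from centre to centre: a spice jar (either one) upright at the dish's centre, the garlic upright on one side of it and the kitchen timer upright on the other (either way round). On the rectangular white tile goes the fish kit: the other spice jar upright in the middle of one half of the tile's length and the lemon in the middle of the other half; leave everything standing still, and leave the ramekin and the matchbox where they are.

Things in the scene. Friction and masses are not known exactly. Their poses are not given: they have to be found in the camera images.
- dish: the oval stoneware dish, flat, 131 x 351 mm, fixed to the worktop; things stand about 4 mm above the worktop on it. Origin at the centre of its underside; y runs along its length, x across it, z up. The places of the stew kit lie on its y axis: jar at y = 0, garlic and timer at y = +100 and -100 mm (either way round)
- tile: the plain white rectangular tile trivet, 130 x 190 mm, 8 mm thick, fixed to the worktop. Origin at the centre of its underside; y runs along its length, x across it, z up. The places of the fish kit lie on its y axis: y = +47.5 and -47.5 mm, jar on one, lemon on the other
- jar_a: a closed spice jar with a dark cap, 41 mm across and 105 mm tall (cap above 84 mm), weighing about 0.11 kg; one of two. Their labels differ a little, but either jar serves for either kit. Origin at the centre of the underside, z up through the cap; it is round, so its yaw has no meaning
- jar_b: a closed spice jar with a dark cap, 41 mm across and 105 mm tall (cap above 84 mm), weighing about 0.11 kg; the other of the two. Their labels differ a little, but either jar serves for either kit. Origin at the centre of the underside, z up through the cap; it is round, so its yaw has no meaning
- garlic: a whole garlic bulb, 60 mm across at its widest (in its lower half) and 59 mm tall to the stalk, 0.04 kg. Origin at the centre of its underside, z up through the stalk; round, so grasp it across any diameter
- timer: a cream box-shaped wind-up kitchen timer with a dial on one face, 0.16 kg. Origin in the underside, in the middle of its overall 76 mm from dial grip to back; x points from the dial to the back, z up. The box itself is 62 mm long (x = -24 to +38 mm), 62 mm wide (y = -31 to +31 mm) and 62 mm tall; the dial and its grip stand out from it to x = -38 mm, so grasp it across y
- lemon: the lemon, lying on its side, 78 mm long, 55 mm across, 56 mm tall, 0.11 kg. Origin at the centre of its underside as it starts; x runs along its length, z up at the start; grasp it across y
- lemon_center (a point): the centre of the lemon, 28 mm above the surface it lies on; this point is what is judged, whichever way the lemon is turned
- ramekin: a small white round ramekin, 67 mm across and 40 mm tall, behind the work, loose: not part of a kit, to be left alone. Origin at the centre of its underside
- matchbox: a matchbox, 37 x 56 x 17 mm, behind the work, loose: not part of a kit, to be left alone. Origin at the centre of its underside
Not all that is in view belongs to the job. What is shaped like the timer but pink or purple is not meant.

How it is judged:
At the end, for the whole second after the job is handed in: On the dish's length axis: a jar at the centre, garlic and timer 100 mm to either side. On the tile's: the other jar and the lemon's centre 47.5 mm to either side. All within 15 mm along and across, resting there, still; jars and timer within 0.12 rad of upright, garlic 0.35 (((x of jar_a in the frame of dish between -0.015 and 0.015 m and y of jar_a in the frame of dish between -0.015 and 0.015 m and z of jar_a in the frame of dish between -0.004 and 0.014 m and ((x of garlic in the frame of dish between -0.015 and 0.015 m and y of garlic in the frame of dish between 0.085 and 0.115 m and z of garlic in the frame of dish between -0.004 and 0.014 m and x of timer in the frame of dish between -0.015 and 0.015 m and y of timer in the frame of dish between -0.115 and -0.085 m and z of timer in the frame of dish between -0.004 and 0.014 m) or (x of garlic in the frame of dish between -0.015 and 0.015 m and y of garlic in the frame of dish between -0.115 and -0.085 m and z of garlic in the frame of dish between -0.004 and 0.014 m and x of timer in the frame of dish between -0.015 and 0.015 m and y of timer in the frame of dish between 0.085 and 0.115 m and z of timer in the frame of dish between -0.004 and 0.014 m)) and ((x of lemon_center in the frame of tile between -0.015 and 0.015 m and y of lemon_center in the frame of tile between 0.0325 and 0.0625 m and z of lemon_center in the frame of tile between 0.026 and 0.055 m and x of jar_b in the frame of tile between -0.015 and 0.015 m and y of jar_b in the frame of tile between -0.0625 and -0.0325 m and z of jar_b in the frame of tile between 0.001 and 0.015 m) or (x of lemon_center in the frame of tile between -0.015 and 0.015 m and y of lemon_center in the frame of tile between -0.0625 and -0.0325 m and z of lemon_center in the frame of tile between 0.026 and 0.055 m and x of jar_b in the frame of tile between -0.015 and 0.015 m and y of jar_b in the frame of tile between 0.0325 and 0.0625 m and z of jar_b in the frame of tile between 0.001 and 0.015 m))) or (x of jar_b in the frame of dish between -0.015 and 0.015 m and y of jar_b in the frame of dish between -0.015 and 0.015 m and z of jar_b in the frame of dish between -0.004 and 0.014 m and ((x of garlic in the frame of dish between -0.015 and 0.015 m and y of garlic in the frame of dish between 0.085 and 0.115 m and z of garlic in the frame of dish between -0.004 and 0.014 m and x of timer in the frame of dish between -0.015 and 0.015 m and y of timer in the frame of dish between -0.115 and -0.085 m and z of timer in the frame of dish between -0.004 and 0.014 m) or (x of garlic in the frame of dish between -0.015 and 0.015 m and y of garlic in the frame of dish between -0.115 and -0.085 m and z of garlic in the frame of dish between -0.004 and 0.014 m and x of timer in the frame of dish between -0.015 and 0.015 m and y of timer in the frame of dish between 0.085 and 0.115 m and z of timer in the frame of dish between -0.004 and 0.014 m)) and ((x of lemon_center in the frame of tile between -0.015 and 0.015 m and y of lemon_center in the frame of tile between 0.0325 and 0.0625 m and z of lemon_center in the frame of tile between 0.026 and 0.055 m and x of jar_a in the frame of tile between -0.015 and 0.015 m and y of jar_a in the frame of tile between -0.0625 and -0.0325 m and z of jar_a in the frame of tile between 0.001 and 0.015 m) or (x of lemon_center in the frame of tile between -0.015 and 0.015 m and y of lemon_center in the frame of tile between -0.0625 and -0.0325 m and z of lemon_center in the frame of tile between 0.026 and 0.055 m and x of jar_a in the frame of tile between -0.015 and 0.015 m and y of jar_a in the frame of tile between 0.0325 and 0.0625 m and z of jar_a in the frame of tile between 0.001 and 0.015 m)))) and angle between each of jar_a, jar_b, timer's own z axis and vertical below 0.12 rad and angle between garlic's own z axis and vertical below 0.35 rad and linear speed of each of garlic, timer, jar_a, jar_b, lemon below 0.02 m/s); the robot touches nothing.
It fails at once if the ramekin is moved by more than 20 mm (distance of ramekin from where it was at the start of the episode above 0.02 m).
It fails at once if the matchbox is moved by more than 20 mm (distance of matchbox from where it was at the start of the episode above 0.02 m).
It also fails if it takes over 120 s, if anything falls off the work surface, if the arm or the gripper's body presses on something with over 40 N, if the wrist force passes 120 N, or if a joint passes its speed limit or range.

## Working session

There is one attempt and no reset: what is moved stays moved. The work goes in short steps, Python scripts to look and compute and a shell command to move; the robot and the scene stay as the last step left them, time stands still between calls to the robot, and variables do not carry over. Pictures are saved under pics/ and viewed, on a budget of 14 in all, crops included, one or two more only if the job needs it, and the job is handed in when it is done.

```bash
ls; mkdir -p pics
cat > h.py <<'E'
import numpy as np, cv2
from scipy.spatial.transform import Rotation as Ro
from bench import env, optics
def cam(n):
    s=env.get_state(); c=optics.camera(n)
    if n=="wrist":
        T=np.eye(4);T[:3,:3]=Ro.from_rotvec(s["eef_rot"]).as_matrix();T[:3,3]=s["eef_pos"]
        M=np.linalg.inv(T@c["tool_from_camera"]);c["R"]=M[:3,:3];c["t"]=M[:3,3]
    c["R"]=np.array(c["R"]);c["t"]=np.array(c["t"]).ravel();c["K"]=np.array(c["K"]);return c
def ray(c,p):
    d=c["R"].T@np.linalg.solve(c["K"],[p[0],p[1],1.]);return -c["R"].T@c["t"],d
def onz(c,p,z):
    o,d=ray(c,p);return o+d*(z-o[2])/d[2]
def tri(c1,p1,c2,p2):
    o1,d1=ray(c1,p1);o2,d2=ray(c2,p2)
    k=np.linalg.lstsq(np.c_[d1,-d2],o2-o1,rcond=None)[0]
    a=o1+d1*k[0];b=o2+d2*k[1];return (a+b)/2,np.linalg.norm(a-b)
def proj(c,X):
    q=c["K"]@(c["R"]@np.array(X)+c["t"]);return q[:2]/q[2]
E
python3 - <<'E'
from h import *
for n in("scene","top","wrist"):
    c=cam(n);cv2.imwrite(f"pics/{n}0.png",c["img"]);print(n,-c["R"].T@c["t"],c["K"][0,0],c["R"].round(2).tolist())
s=env.get_state();print(s)
print(Ro.from_rotvec(s["eef_rot"]).as_matrix().round(3))
E
```

```text
pics
scene [-0.24951987 -0.55282042  0.81234031] 475.7516866328757 [[0.48, -0.88, -0.02], [-0.54, -0.28, -0.8], [0.7, 0.39, -0.6]]
top [ 0.42397532 -0.06531125  1.21218882] 488.839219230281 [[0.0, -1.0, 0.01], [-0.99, -0.0, -0.16], [0.16, -0.01, -0.99]]
wrist [0.22596925 0.61205962 0.38250608] 341.18837054355157 [[0.44, 0.9, -0.0], [0.87, -0.43, 0.25], [0.22, -0.11, -0.97]]
{'clock': 0.15, 'joint_positions': array([-1.21419153,  0.33374593,  0.03986756,  1.4660618 , -0.01342836,
        1.34329201, -0.05850235]), 'joint_vel': array([-0.00019873, -0.00242775, -0.00027466, -0.00288874,  0.0015343 ,
        0.00115977,  0.00176782]), 'joint_efforts': array([ 2.57892083e-03, -6.56844878e+01,  1.33737970e+00, -4.04105580e+01,
       -5.94376540e-02,  4.19268489e-02,  1.30821591e-04]), 'eef_pos': array([0.28597448, 0.58332702, 0.23586831]), 'eef_rot': array([-7.09768997e-01, -3.06012741e+00,  1.91601286e-03]), 'contact_force': array([-0.97161082, -0.19688822, -0.11082712]), 'wrist_torque': array([-0.02335356, -0.02471291,  0.01430396]), 'opening': 1.0029703766999754}
[[-0.898  0.44  -0.001]
 [ 0.44   0.898 -0.001]
 [-0.    -0.001 -1.   ]]
```

View pics/scene0.png

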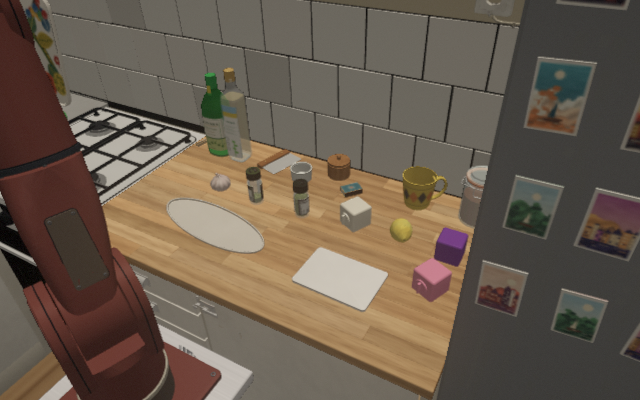

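View pics/top0.png

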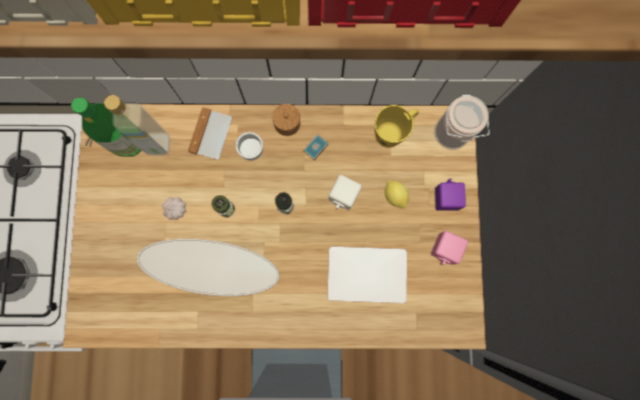

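Candidates in the top view: the cream timer is at (345,192), with a pink box (450,248) and a purple box (452,195) as its look-alikes. The garlic is at (174,208), the jars at (223,206) and (285,203), and the lemon at (397,193), with the yellow mug (393,127) a possible confusion. The dish is at (208,267), the tile at (368,275), the ramekin at (250,146) and the matchbox at (316,148). By the description I choose the cream box, not pink or purple. In the scene view the same things are timer (355,214), garlic (220,183), jars (255,186) and (301,198), lemon (401,230).

```bash
cat > m1.py <<'E'
from h import *
seeds={"top":dict(dish=(208,267),tile=(368,275),garlic=(174,208),jarL=(223,206),jarR=(285,203),timer=(345,188),lemon=(397,193)),
"scene":dict(dish=(213,225),tile=(340,278),garlic=(220,183),jarL=(255,186),jarR=(301,200),timer=(357,212),lemon=(401,230))}
C={};P={}
for n in seeds:
    c=C[n]=cam(n);lab=cv2.cvtColor(c["img"],cv2.COLOR_BGR2LAB).astype(int)
    hsv=cv2.cvtColor(c["img"],cv2.COLOR_BGR2HSV).astype(int)
    # wood: hue ~10-22 and saturation moderate
    wood=(hsv[...,0]>7)&(hsv[...,0]<22)&(hsv[...,1]>75)&(hsv[...,2]>85)
    m=((~wood)*255).astype(np.uint8);m=cv2.morphologyEx(m,cv2.MORPH_OPEN,np.ones((3,3),np.uint8))
    k,l=cv2.connectedComponents(m)
    cv2.imwrite(f"pics/m_{n}.png",m)
    for o,(u,v) in seeds[n].items():
        i=l[v,u]
        q=(l==i).astype(np.uint8)
        if i==0: print(n,o,"none",hsv[v,u]);continue
        ct=max(cv2.findContours(q,0,1)[0],key=cv2.contourArea)
        P[n,o]=ct; print(n,o,cv2.boundingRect(ct),cv2.contourArea(ct),np.mean(ct[:,0],0).round(1))
for n in C:
    if (n,"dish") in P:
        (e,ax,a)=cv2.fitEllipse(P[n,"dish"]);
        for z in(0.,.006,.012):
            q=np.array([onz(C[n],p[0],z)[:2] for p in P[n,"dish"]],np.float32)
            print(n,"dish",z,cv2.fitEllipse(q))
    if (n,"tile") in P:
        for z in(0.,.008):
            q=np.array([onz(C[n],p[0],z)[:2] for p in P[n,"tile"]],np.float32);print(n,"tile",z,cv2.minAreaRect(q))
E
python3 m1.py; python3 -c "
import cv2,numpy as np
a=cv2.imread('pics/m_top.png')[90:320,60:500];b=cv2.imread('pics/m_scene.png')[140:340,60:500]
cv2.imwrite('pics/mm.png',np.vstack([a,b]))"
```

```text
top dish (137, 238, 142, 58) 6064.5 [207.3 266.8]
top tile (327, 246, 80, 58) 4201.0 [367.  274.6]
top garlic (163, 197, 22, 22) 357.0 [173.6 207.7]
top jarL (212, 196, 22, 20) 292.5 [222.7 205.7]
top jarR (276, 193, 17, 20) 237.5 [284.1 202.7]
top timer (329, 175, 33, 34) 712.5 [344.2 191.9]
top lemon (385, 181, 24, 27) 463.5 [396.6 193.4]
scene dish (166, 198, 98, 55) 3179.5 [215.2 225. ]
scene tile (292, 247, 96, 65) 3424.0 [340.9 278.5]
scene garlic (211, 174, 19, 17) 224.5 [220.  182.1]
scene jarL (246, 167, 17, 36) 421.5 [254.1 183.9]
scene jarR (263, 153, 49, 62) 1128.5 [293.3 179.2]
scene timer (340, 197, 31, 35) 785.5 [354.8 213.4]
scene lemon (390, 218, 22, 23) 363.0 [400.9 229.4]
top dish 0.0 ((0.4620186388492584, 0.19310890138149261), (0.13110367953777313, 0.35269153118133545), 172.1807861328125)
top dish 0.006 ((0.46183034777641296, 0.19182978570461273), (0.13045474886894226, 0.3509458005428314), 172.1807861328125)
top dish 0.012 ((0.4616420269012451, 0.19055067002773285), (0.1298058182001114, 0.3492000699043274), 172.1807861328125)
top tile 0.0 ((0.4451293349266052, -0.19863682985305786), (0.19314956665039062, 0.13389556109905243), 88.19284057617188)
top tile 0.008 ((0.44498974084854126, -0.19775690138339996), (0.19187486171722412, 0.13301193714141846), 88.19283294677734)
scene dish 0.0 ((0.46583715081214905, 0.19844722747802734), (0.13073767721652985, 0.35186341404914856), 172.18679809570312)
scene dish 0.006 ((0.46055346727371216, 0.19289831817150116), (0.12977203726768494, 0.349264532327652), 172.18679809570312)
scene dish 0.012 ((0.45526981353759766, 0.18734939396381378), (0.12880641222000122, 0.3466656506061554), 172.18679809570312)
scene tile 0.0 ((0.44780611991882324, -0.1945999264717102), (0.19371095299720764, 0.1369936168193817), 88.34760284423828)
scene tile 0.008 ((0.440938800573349, -0.19812776148319244), (0.19180327653884888, 0.13564446568489075), 88.34760284423828)
```

View pics/mm.png

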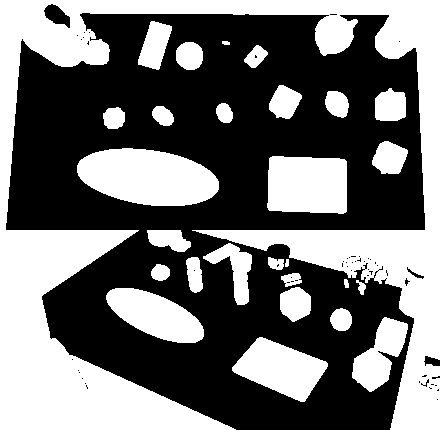

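The masks are clean. The dish (z≈5 mm) and tile agree between views. Next I triangulate the objects, after cutting jar R off the ramekin in the scene mask.

```bash
cat >> m1.py <<'E'
print("----")
g=C["scene"]["img"]; 
ct=P["scene","jarR"][:,0]; q=np.zeros((400,640),np.uint8);cv2.drawContours(q,[P["scene","jarR"]],-1,1,-1);q[:, :292]=0;q[:180]=0
P["scene","jarR"]=max(cv2.findContours(q,0,1)[0],key=cv2.contourArea)
for o in("garlic","jarL","jarR","timer","lemon"):
    f=lambda ct:np.array(cv2.minAreaRect(ct)[0]) if "jar" in o else np.array([cv2.boundingRect(ct)[0]+(cv2.boundingRect(ct)[2]-1)/2,cv2.boundingRect(ct)[1]+(cv2.boundingRect(ct)[3]-1)/2])
    if o=="timer": f=lambda ct:(lambda M:np.array([M["m10"]/M["m00"],M["m01"]/M["m00"]]))(cv2.moments(ct))
    X,e=tri(C["top"],f(P["top",o]),C["scene"],f(P["scene",o]));print(o,X.round(4),"gap",e.round(4),cv2.minAreaRect(P["top",o]))
dish=np.array([.4618,.192]);dy=np.array([.136,.991]);tile=np.array([.444,-.198]);ty=np.array([.031,.9995])
print(dish+.1*dy,dish-.1*dy,tile+.0475*ty,tile-.0475*ty)
q=np.array([onz(C["top"],p[0],.045)[:2] for p in P["top","lemon"]],np.float32);print("lemon",cv2.fitEllipse(q),cv2.minAreaRect(q))
E
python3 m1.py | sed -n '/----/,$p'
```

```text
----
garlic [0.6042 0.2778 0.0239] gap 0.0022 ((173.5, 207.5), (21.0, 21.0), 90.0)
jarL [0.6053 0.1517 0.0548] gap 0.0028 ((222.75003051757812, 205.25001525878906), (22.62741470336914, 16.263456344604492), 45.0)
jarR [0.6128 0.0048 0.0559] gap 0.0018 ((284.0, 202.5), (19.0, 16.0), 90.0)
timer [ 0.644  -0.1411  0.031 ] gap 0.0025 ((343.7000732421875, 193.10003662109375), (26.385601043701172, 31.75216293334961), 26.56505012512207)
lemon [ 0.6396 -0.27    0.0308] gap 0.0015 ((396.5294494628906, 193.3823699951172), (24.496097564697266, 24.253562927246094), 14.03624439239502)
[0.4754 0.2911] [0.4482 0.0929] [ 0.4454725  -0.15052375] [ 0.4425275  -0.24547625]
lemon ((0.638915479183197, -0.26845505833625793), (0.05274553596973419, 0.06797956675291061), 119.10838317871094) ((0.6390281319618225, -0.2682596743106842), (0.05921367555856705, 0.06004782021045685), 75.20121765136719)
```

```bash
cat >> h.py <<'E'
def go(x,y,tip_z,ang):
    """tool shift to reach TCP xy, TCP height, tool-y angle (deg, mod 180)"""
    s=env.get_state();R=Ro.from_rotvec(s["eef_rot"]).as_matrix()
    d=R.T@(np.array([x,y,tip_z])-s["eef_pos"])*100
    a=np.degrees(np.arctan2(R[1,1],R[0,1]));t=(a-ang+90)%180-90
    print("d(cm)",d.round(2),"yaw",np.radians(t).round(3),"or",(np.radians(t)-np.sign(t)*np.pi).round(3),"from",s["eef_pos"].round(4),a.round(1))
E
python3 - <<'E'
from h import *
c=cam("scene");t=cam("top")
for p in[(218,154),(240,159),(248,157),(232,158)]:print(p,onz(c,p,0).round(3))
print("cap",tri(c,(230,72),t,(113,103)),tri(c,(211,77),t,(81,105)))
go(.604,.278,.20,-7.8)
E
```

```text
(218, 154) [0.756 0.413 0.   ]
(240, 159) [0.763 0.329 0.   ]
(248, 157) [0.785 0.313 0.   ]
(232, 158) [0.756 0.356 0.   ]
cap (array([0.77314712, 0.32874044, 0.28924234]), np.float64(0.002731219579181096)) (array([0.77957947, 0.40845267, 0.25733904]), np.float64(0.0005031553869878895))
d(cm) [-42.   -13.44   3.65] yaw 1.251 or -1.89 from [0.2861 0.5836 0.2365] 63.9
```

```bash
python3 -m crank '[{"dx":-10,"dy":-3.2,"dz":0,"yaw":0.3,"gripper":1},{"dx":-42,"dy":-13.4,"dz":3,"yaw":1.25},{"dx":-42,"dy":-13.4,"dz":3,"yaw":1.25},{"dx":-42,"dy":-13.4,"dz":3,"yaw":1.25},{"dx":-42,"dy":-13.4,"dz":3,"yaw":1.25},{"dx":-42,"dy":-13.4,"dz":3,"yaw":1.25},{"dx":-42,"dy":-13.4,"dz":3,"yaw":1.25},{"dx":-42,"dy":-13.4,"dz":3,"yaw":1.25},{"dx":-42,"dy":-13.4,"dz":3,"yaw":1.25},{"dx":-42,"dy":-13.4,"dz":3,"yaw":1.25},{"dx":-42,"dy":-13.4,"dz":3,"yaw":1.25},{"dx":-42,"dy":-13.4,"dz":3,"yaw":1.25}]'
python3 - <<'E'
from h import *
c=cam("wrist");cv2.imwrite("pics/w1.png",c["img"])
print("expected garlic px",proj(c,[.604,.278,.03]),"jarL top",proj(c,[.605,.152,.105]))
E
```

```text
expected garlic px [213.11128154 486.64611918] jarL top [103.24906777 589.98798149]invalid input
```

View pics/w1.png

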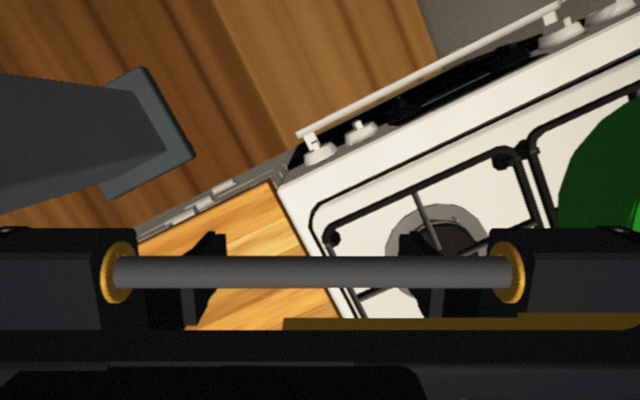

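The rows were refused, so the arm has not moved. The picture shows the stove and the gripper, with the finger tips near (205,290) and (435,290). I'll give every key in every row.

```bash
python3 -m crank '[{"dx":-10,"dy":-3.2,"dz":0,"yaw":0.3,"gripper":1},{"dx":-42,"dy":-13.4,"dz":3,"yaw":1.25,"gripper":1},{"dx":-42,"dy":-13.4,"dz":3,"yaw":1.25,"gripper":1},{"dx":-42,"dy":-13.4,"dz":3,"yaw":1.25,"gripper":1},{"dx":-42,"dy":-13.4,"dz":3,"yaw":1.25,"gripper":1},{"dx":-42,"dy":-13.4,"dz":3,"yaw":1.25,"gripper":1},{"dx":-42,"dy":-13.4,"dz":3,"yaw":1.25,"gripper":1},{"dx":-42,"dy":-13.4,"dz":3,"yaw":1.25,"gripper":1},{"dx":-42,"dy":-13.4,"dz":3,"yaw":1.25,"gripper":1},{"dx":-42,"dy":-13.4,"dz":3,"yaw":1.25,"gripper":1},{"dx":-42,"dy":-13.4,"dz":3,"yaw":1.25,"gripper":1},{"dx":-42,"dy":-13.4,"dz":3,"yaw":1.25,"gripper":1}]'
python3 - <<'E'
from h import *
c=cam("wrist");cv2.imwrite("pics/w2.png",c["img"])
print("expected garlic px",proj(c,[.604,.278,.03]),"jarL top",proj(c,[.605,.152,.105]))
go(.604,.278,.20,-7.8)
E
```

```text
clock: 1.7
eef_pos: [0.6035, 0.2798, 0.2065]
eef_rot: [-2.363, -2.068, -0.0]
contact_force: [-1.1, -0.1, 0.6]
opening: 1.001
expected garlic px [312.9137687  188.44888963] jarL top [333.96131536 351.56391057]
d(cm) [-0.2   0.1   0.66] yaw 0.004 or -3.138 from [0.6033 0.2801 0.2066] -7.6
```

View pics/w2.png

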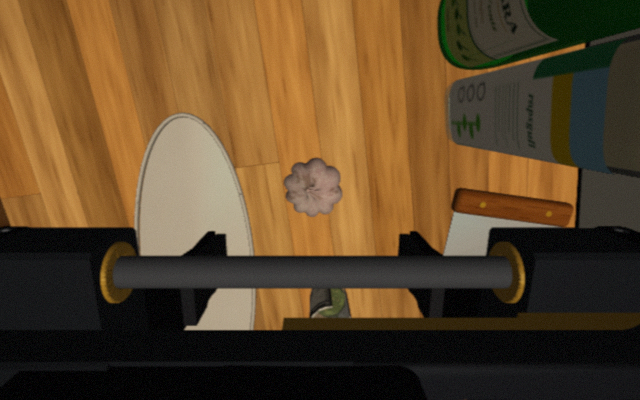

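The wrist view shows the garlic at (314,187), and I predicted (313,188), so the positions are good. I'll descend and grasp.

```bash
python3 -m crank '[{"dx":-0.2,"dy":0.1,"dz":5,"yaw":0,"gripper":1},{"dx":-0.2,"dy":0.1,"dz":10,"yaw":0,"gripper":1},{"dx":-0.2,"dy":0.1,"dz":14,"yaw":0,"gripper":1},{"dx":-0.2,"dy":0.1,"dz":17,"yaw":0,"gripper":1},{"dx":-0.2,"dy":0.1,"dz":18.6,"yaw":0,"gripper":1},{"dx":-0.2,"dy":0.1,"dz":18.6,"yaw":0,"gripper":1},{"dx":-0.2,"dy":0.1,"dz":18.6,"yaw":0,"gripper":0.3},{"dx":-0.2,"dy":0.1,"dz":18.6,"yaw":0,"gripper":0.3},{"dx":-0.2,"dy":0.1,"dz":18.6,"yaw":0,"gripper":0.3},{"dx":-0.2,"dy":0.1,"dz":18.6,"yaw":0,"gripper":0.3},{"dx":-0.2,"dy":0.1,"dz":18.6,"yaw":0,"gripper":0.3}]'
python3 -m crank '[{"dx":0,"dy":0,"dz":-4,"yaw":0,"gripper":0.3},{"dx":0,"dy":0,"dz":-10,"yaw":0,"gripper":0.3},{"dx":0,"dy":0,"dz":-10,"yaw":0,"gripper":0.3},{"dx":0,"dy":0,"dz":-10,"yaw":0,"gripper":0.3}]'
python3 - <<'E'
from h import *
go(.4754,.2911,.028,-7.8)
E
```

```text
clock: 2.85
eef_pos: [0.6053, 0.2765, 0.0213]
eef_rot: [2.366, 2.067, 0.002]
contact_force: [-1.6, -0.4, 6.3]
opening: 0.641
clock: 3.25
eef_pos: [0.6064, 0.2769, 0.1233]
eef_rot: [2.366, 2.066, 0.007]
contact_force: [-0.2, -0.1, -1.2]
opening: 0.641
d(cm) [ -0.38 -13.21   9.48] yaw 0.001 or -3.141 from [0.6064 0.2769 0.1233] -7.7
```

```bash
python3 -m crank '[{"dx":0,"dy":-5,"dz":0,"yaw":0,"gripper":0.3},{"dx":-0.2,"dy":-9.5,"dz":0,"yaw":0,"gripper":0.3},{"dx":-0.4,"dy":-13.2,"dz":0,"yaw":0,"gripper":0.3},{"dx":-0.4,"dy":-13.2,"dz":4,"yaw":0,"gripper":0.3},{"dx":-0.4,"dy":-13.2,"dz":6,"yaw":0,"gripper":0.3},{"dx":-0.4,"dy":-13.2,"dz":6,"yaw":0,"gripper":0.3},{"dx":-0.4,"dy":-13.2,"dz":6,"yaw":0,"gripper":0.3},{"dx":-0.4,"dy":-13.2,"dz":6,"yaw":0,"gripper":0.3}]'
python3 - <<'E'
from h import *
go(.4754,.2911,.0265,-7.8)
E
```

```text
clock: 4.05
eef_pos: [0.4743, 0.2902, 0.0612]
eef_rot: [2.367, 2.066, 0.001]
contact_force: [0.1, 0.4, -0.2]
opening: 0.642
d(cm) [0.1  0.09 3.47] yaw 0.001 or -3.141 from [0.4743 0.2902 0.0612] -7.8
```

```bash
python3 -m crank '[{"dx":0.1,"dy":0.1,"dz":2,"yaw":0,"gripper":0.3},{"dx":0.1,"dy":0.1,"dz":3,"yaw":0,"gripper":0.3},{"dx":0.1,"dy":0.1,"dz":3.4,"yaw":0,"gripper":0.3},{"dx":0.1,"dy":0.1,"dz":3.5,"yaw":0,"gripper":0.3},{"dx":0.1,"dy":0.1,"dz":3.5,"yaw":0,"gripper":0.8},{"dx":0.1,"dy":0.1,"dz":3.5,"yaw":0,"gripper":1},{"dx":0.1,"dy":0.1,"dz":3.5,"yaw":0,"gripper":1},{"dx":0.1,"dy":0.1,"dz":3.5,"yaw":0,"gripper":1},{"dx":0.1,"dy":0.1,"dz":0,"yaw":0,"gripper":1},{"dx":0.1,"dy":0.1,"dz":-5,"yaw":0,"gripper":1},{"dx":0.1,"dy":0.1,"dz":-10,"yaw":0,"gripper":1},{"dx":0.1,"dy":0.1,"dz":-14,"yaw":0,"gripper":1}]'
python3 - <<'E'
from h import *
go(.605,.152,.19,-7.8)
E
```

```text
clock: 5.25
eef_pos: [0.4752, 0.291, 0.2038]
eef_rot: [-2.367, -2.066, -0.004]
contact_force: [1.0, 1.1, -0.1]
opening: 0.997
d(cm) [-12.02  14.74   1.38] yaw 0.001 or -3.141 from [0.4752 0.291  0.2038] -7.8
```

```bash
python3 -m crank '[{"dx":-3,"dy":3.7,"dz":0,"yaw":0,"gripper":1},{"dx":-6,"dy":7.4,"dz":0.5,"yaw":0,"gripper":1},{"dx":-9,"dy":11,"dz":1,"yaw":0,"gripper":1},{"dx":-12,"dy":14.7,"dz":1.4,"yaw":0,"gripper":1},{"dx":-12,"dy":14.7,"dz":1.4,"yaw":0,"gripper":1},{"dx":-12,"dy":14.7,"dz":1.4,"yaw":0,"gripper":1},{"dx":-12,"dy":14.7,"dz":1.4,"yaw":0,"gripper":1}]'
python3 - <<'E'
from h import *
c=cam("wrist");a=c["img"]
t=cam("top");i=t["img"]
cv2.imwrite("pics/w3.png",np.vstack([a[100:340],cv2.resize(i[150:310,120:440],(640,320))]))
print(proj(c,[.605,.152,.105]),proj(c,[.605,.152,.0]),proj(t,[.4754,.2911,.03]))
go(.605,.152,.060,-7.8)
E
```

```text
clock: 5.95
eef_pos: [0.6037, 0.1535, 0.1865]
eef_rot: [-2.364, -2.068, -0.0]
contact_force: [-0.9, -0.1, 0.8]
opening: 1.003
[314.27984477 215.73413796] [313.61109449 185.96712926] [164.1858364  260.40787511]
d(cm) [-0.19  0.17 12.67] yaw 0.004 or -3.138 from [0.6036 0.154  0.1867] -7.6
```

View pics/w3.png

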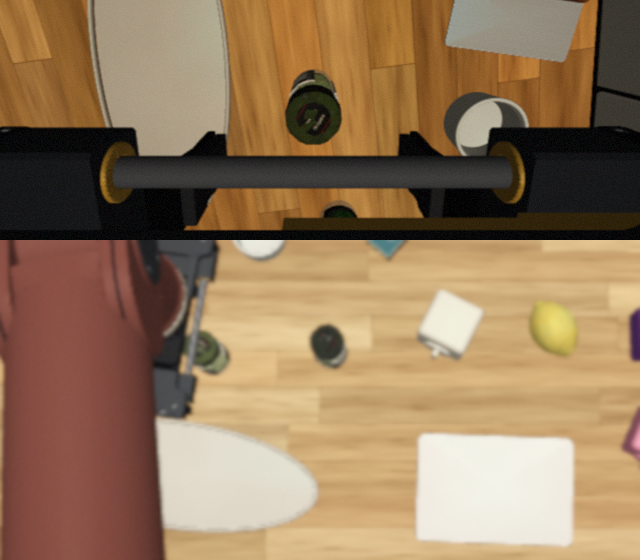

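The wrist view shows the cap at (313,213) and I predicted (314,216), which is good. The top view shows the cream timer at about (344,190), distinct from the pink and purple boxes. Next I grasp jar L.

```bash
python3 -m crank '[{"dx":-0.2,"dy":0.2,"dz":4,"yaw":0,"gripper":1},{"dx":-0.2,"dy":0.2,"dz":8,"yaw":0,"gripper":1},{"dx":-0.2,"dy":0.2,"dz":11,"yaw":0,"gripper":1},{"dx":-0.2,"dy":0.2,"dz":12.6,"yaw":0,"gripper":1},{"dx":-0.2,"dy":0.2,"dz":12.6,"yaw":0,"gripper":1},{"dx":-0.2,"dy":0.2,"dz":12.6,"yaw":0,"gripper":0.2},{"dx":-0.2,"dy":0.2,"dz":12.6,"yaw":0,"gripper":0.2},{"dx":-0.2,"dy":0.2,"dz":12.6,"yaw":0,"gripper":0.2},{"dx":-0.2,"dy":0.2,"dz":12.6,"yaw":0,"gripper":0.2},{"dx":-0.2,"dy":0.2,"dz":12.6,"yaw":0,"gripper":0.2},{"dx":-0.2,"dy":0.2,"dz":12.6,"yaw":0,"gripper":0.2}]'
python3 -m crank '[{"dx":0,"dy":0,"dz":-4,"yaw":0,"gripper":0.2},{"dx":0,"dy":0,"dz":-8,"yaw":0,"gripper":0.2},{"dx":0,"dy":0,"dz":-8,"yaw":0,"gripper":0.2},{"dx":0,"dy":0,"dz":-8,"yaw":0,"gripper":0.2}]'
python3 - <<'E'
from h import *
go(.4618,.192,.065,-7.8)
E
```

```text
clock: 7.15
eef_pos: [0.606, 0.15, 0.0608]
eef_rot: [2.366, 2.067, 0.0]
contact_force: [1.4, 0.5, -0.1]
opening: 0.54
clock: 7.55
eef_pos: [0.6063, 0.1502, 0.1412]
eef_rot: [2.366, 2.066, 0.003]
contact_force: [-0.8, -0.1, -1.5]
opening: 0.463
d(cm) [  2.19 -14.9    7.61] yaw 0.001 or -3.14 from [0.6063 0.1502 0.1412] -7.7
```

The fingers finished closing only as the lift began, so the jar may sit low in the grip. I'll check its height.

Run:
```python
from h import *
c=cam("scene");s=env.get_state();p=s["eef_pos"]
for z in(-.061,-.081,-.1):print(z,proj(c,[p[0],p[1],p[2]+z]).round(1))
print("cap/body",proj(c,[p[0],p[1],p[2]+.023]),s["opening"])
cv2.imwrite("pics/s4.png",cv2.resize(c["img"][80:230,180:380],(800,600),interpolation=cv2.INTER_CUBIC))
```

```text
-0.061 [254.3 177.3]
-0.081 [255.1 183.3]
-0.1 [255.8 188.8]
cap/body [250.93429668 151.08439243] 0.45648808351446
```

View pics/s4.png

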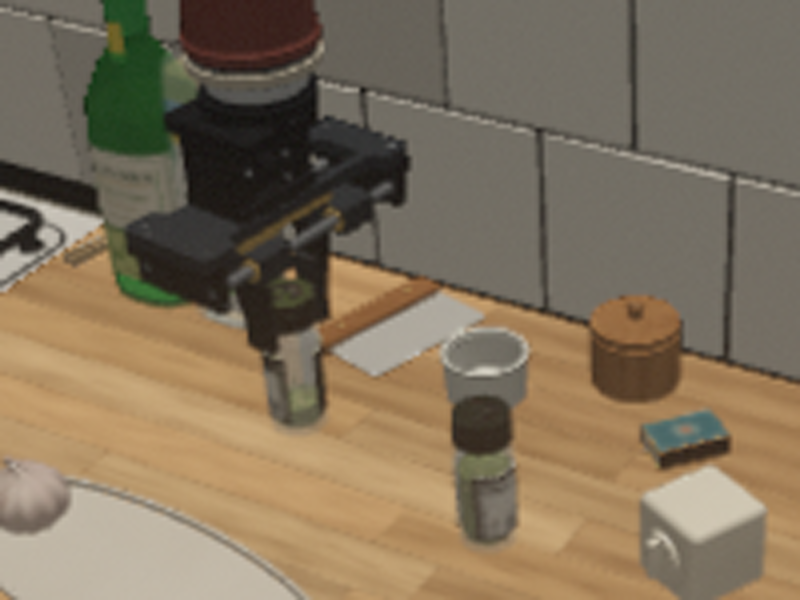

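The jar is gripped about 2 cm lower than planned, with its bottom about 80 mm below the TCP, and it is upright. The garlic stands on the dish. I'll carry the jar over and lower it until I feel contact.

```bash
python3 -m crank '[{"dx":0.7,"dy":-5,"dz":0,"yaw":0,"gripper":0.2},{"dx":1.5,"dy":-10,"dz":0,"yaw":0,"gripper":0.2},{"dx":2.2,"dy":-13.5,"dz":0,"yaw":0,"gripper":0.2},{"dx":2.2,"dy":-14.9,"dz":0,"yaw":0,"gripper":0.2},{"dx":2.2,"dy":-14.9,"dz":2,"yaw":0,"gripper":0.2},{"dx":2.2,"dy":-14.9,"dz":4,"yaw":0,"gripper":0.2},{"dx":2.2,"dy":-14.9,"dz":4.4,"yaw":0,"gripper":0.2},{"dx":2.2,"dy":-14.9,"dz":4.4,"yaw":0,"gripper":0.2},{"dx":2.2,"dy":-14.9,"dz":4.4,"yaw":0,"gripper":0.2}]'
python3 -m crank '[{"dx":0,"dy":0,"dz":0.3,"yaw":0,"gripper":0.2},{"dx":0,"dy":0,"dz":0.6,"yaw":0,"gripper":0.2},{"dx":0,"dy":0,"dz":0.6,"yaw":0,"gripper":0.2}]'
python3 - <<'E'
from h import *
go(.4618,.192,.084,-7.8)
c=cam("scene")
p=env.get_state()["eef_pos"]
for z in(-.07,-.08,-.09):print(z,proj(c,[p[0],p[1],p[2]+z]).round(1))
print("dish pt",proj(c,[p[0],p[1],.004]))
cv2.imwrite("pics/s5.png",cv2.resize(c["img"][140:260,140:300],(800,600),interpolation=cv2.INTER_CUBIC))
E
```

```text
clock: 8.5
eef_pos: [0.4618, 0.1916, 0.0969]
eef_rot: [2.367, 2.066, -0.0]
contact_force: [1.0, -0.3, -0.9]
opening: 0.462
clock: 8.8
eef_pos: [0.4621, 0.1924, 0.0917]
eef_rot: [-2.366, -2.066, -0.003]
contact_force: [-1.5, -0.4, 8.0]
opening: 0.461
d(cm) [-0.05 -0.03  0.77] yaw 0.001 or -3.14 from [0.4621 0.1924 0.0917] -7.7
-0.07 [212.2 218.1]
-0.08 [212.8 221.1]
-0.09 [213.4 223.9]
dish pt [213.25715462 223.27954064]
```

View pics/s5.png

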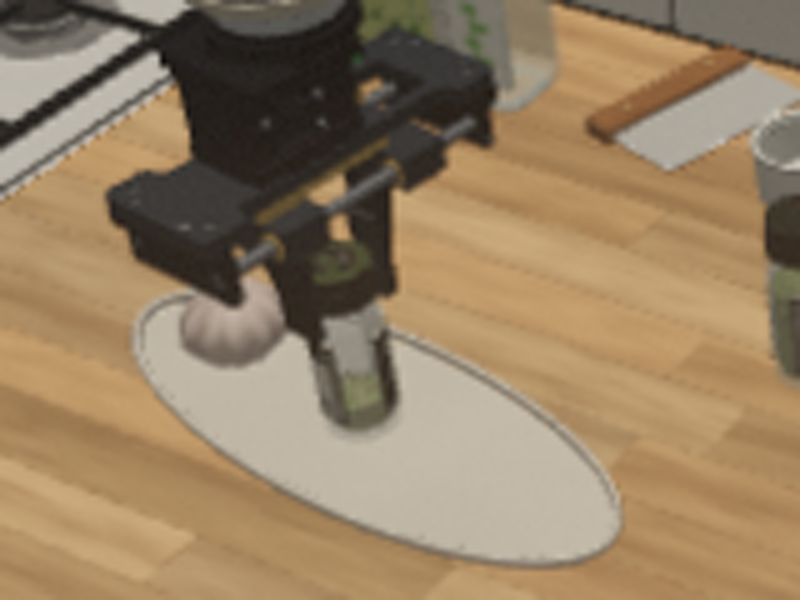

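Contact at 8 N with the TCP at 0.092, so the jar is on the dish, at the centre beside the garlic. Release and rise.

```bash
python3 -m crank '[{"dx":0,"dy":0,"dz":0,"yaw":0,"gripper":0.6},{"dx":0,"dy":0,"dz":0,"yaw":0,"gripper":0.7},{"dx":0,"dy":0,"dz":0,"yaw":0,"gripper":0.9},{"dx":0,"dy":0,"dz":0,"yaw":0,"gripper":1},{"dx":0,"dy":0,"dz":0,"yaw":0,"gripper":1},{"dx":0,"dy":0,"dz":-3,"yaw":0,"gripper":1},{"dx":0,"dy":0,"dz":-7,"yaw":0,"gripper":1},{"dx":0,"dy":0,"dz":-11,"yaw":0,"gripper":1},{"dx":0,"dy":0,"dz":-11,"yaw":0,"gripper":1}]'
python3 - <<'E'
from h import *
c=cam("scene");cv2.imwrite("pics/s6.png",c["img"])
go(.613,.005,.20,-7.8)
E
```

```text
clock: 9.75
eef_pos: [0.4638, 0.193, 0.2057]
eef_rot: [2.366, 2.066, 0.013]
contact_force: [0.7, 0.0, -0.3]
opening: 1.0
d(cm) [-16.56  17.42   0.3 ] yaw 0.001 or -3.141 from [0.4627 0.1926 0.203 ] -7.7
```

```bash
python3 -m crank '[{"dx":-3.5,"dy":3.5,"dz":0,"yaw":0,"gripper":1},{"dx":-7,"dy":7,"dz":0,"yaw":0,"gripper":1},{"dx":-10,"dy":10.5,"dz":0.5,"yaw":0,"gripper":1},{"dx":-13.5,"dy":14,"dz":1,"yaw":0,"gripper":1},{"dx":-16.6,"dy":17.4,"dz":1.5,"yaw":0,"gripper":1},{"dx":-16.6,"dy":17.4,"dz":1.5,"yaw":0,"gripper":1},{"dx":-16.6,"dy":17.4,"dz":1.5,"yaw":0,"gripper":1},{"dx":-16.6,"dy":17.4,"dz":1.5,"yaw":0,"gripper":1}]'
python3 - <<'E'
from h import *
c=cam("wrist");s=cam("scene")
cv2.imwrite("pics/w6.png",np.vstack([c["img"][100:340],s["img"][140:340,100:500][:, :].repeat(1,0)[:, :400] if 0 else cv2.resize(s["img"][140:330,100:480],(640,320))]))
print(proj(c,[.613,.005,.105]),proj(s,[.4618,.192,.004]),proj(s,[.4618,.192,.109]))
go(.613,.005,.060,-7.8)
E
```

```text
clock: 10.6
eef_pos: [0.6106, 0.0049, 0.1846]
eef_rot: [-2.364, -2.067, 0.002]
contact_force: [0.3, 1.1, 0.4]
opening: 1.001
[315.66354605 214.11192205] [213.29914225 223.40173683] [206.71676241 191.61502804]
d(cm) [-0.03  0.23 12.53] yaw 0.003 or -3.138 from [0.6108 0.0055 0.1853] -7.6
```

View pics/w6.png

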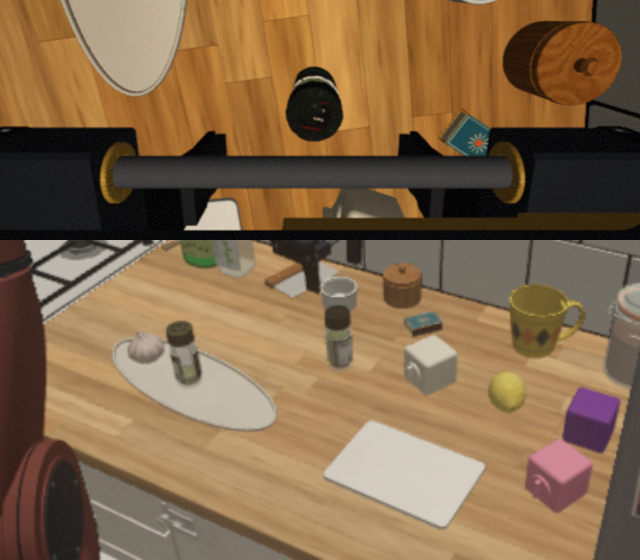

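Jar L stands upright on the dish at the predicted pixel (207,192). Jar R's cap is at (315,206), against a predicted 214, so the jar lies about 5 mm further towards +y; I'll correct dx by +0.5. I'll also allow more time for the fingers to close.

```bash
python3 -m crank '[{"dx":0.5,"dy":0.2,"dz":4,"yaw":0,"gripper":1},{"dx":0.5,"dy":0.2,"dz":8,"yaw":0,"gripper":1},{"dx":0.5,"dy":0.2,"dz":11,"yaw":0,"gripper":1},{"dx":0.5,"dy":0.2,"dz":12.5,"yaw":0,"gripper":0.7},{"dx":0.5,"dy":0.2,"dz":12.5,"yaw":0,"gripper":0.2},{"dx":0.5,"dy":0.2,"dz":12.5,"yaw":0,"gripper":0.2},{"dx":0.5,"dy":0.2,"dz":12.5,"yaw":0,"gripper":0.2},{"dx":0.5,"dy":0.2,"dz":12.5,"yaw":0,"gripper":0.2},{"dx":0.5,"dy":0.2,"dz":12.5,"yaw":0,"gripper":0.2},{"dx":0.5,"dy":0.2,"dz":12.5,"yaw":0,"gripper":0.2},{"dx":0.5,"dy":0.2,"dz":12.5,"yaw":0,"gripper":0.2},{"dx":0.5,"dy":0.2,"dz":12.5,"yaw":0,"gripper":0.2}]'
python3 -m crank '[{"dx":0,"dy":0,"dz":0,"yaw":0,"gripper":0.2},{"dx":0,"dy":0,"dz":-4,"yaw":0,"gripper":0.2},{"dx":0,"dy":0,"dz":-8,"yaw":0,"gripper":0.2},{"dx":0,"dy":0,"dz":-8,"yaw":0,"gripper":0.2},{"dx":0,"dy":0,"dz":-8,"yaw":0,"gripper":0.2}]'
python3 - <<'E'
from h import *
go(.4455,-.1505,.075,-1.8)
E
```

```text
clock: 11.9
eef_pos: [0.6143, 0.0087, 0.0612]
eef_rot: [2.366, 2.066, 0.001]
contact_force: [-1.8, 0.9, 6.4]
opening: 0.468
clock: 12.4
eef_pos: [0.6144, 0.0087, 0.1411]
eef_rot: [2.366, 2.066, 0.002]
contact_force: [-0.4, -0.2, -1.4]
opening: 0.461
d(cm) [-18.05 -14.6    6.58] yaw -0.104 or 3.038 from [0.6144 0.0087 0.1411] -7.7
```

```bash
python3 -m crank '[{"dx":-3.6,"dy":-2.9,"dz":0,"yaw":-0.1,"gripper":0.2},{"dx":-7.2,"dy":-5.8,"dz":0,"yaw":-0.1,"gripper":0.2},{"dx":-10.8,"dy":-8.7,"dz":0,"yaw":-0.1,"gripper":0.2},{"dx":-14.4,"dy":-11.6,"dz":0,"yaw":-0.1,"gripper":0.2},{"dx":-18,"dy":-14.6,"dz":0,"yaw":-0.1,"gripper":0.2},{"dx":-18,"dy":-14.6,"dz":2,"yaw":-0.1,"gripper":0.2},{"dx":-18,"dy":-14.6,"dz":4,"yaw":-0.1,"gripper":0.2},{"dx":-18,"dy":-14.6,"dz":5.8,"yaw":-0.1,"gripper":0.2},{"dx":-18,"dy":-14.6,"dz":5.8,"yaw":-0.1,"gripper":0.2},{"dx":-18,"dy":-14.6,"dz":5.8,"yaw":-0.1,"gripper":0.2}]'
python3 - <<'E'
from h import *
go(.4455,-.1505,.0695,-1.8)
E
```

```text
clock: 13.4
eef_pos: [0.4443, -0.1501, 0.082]
eef_rot: [-2.259, -2.181, 0.003]
contact_force: [0.4, -1.2, -0.4]
opening: 0.465
d(cm) [-0.04  0.12  1.25] yaw -0.004 or 3.138 from [ 0.4443 -0.1501  0.082 ] -2.0
```

```bash
python3 -m crank '[{"dx":0,"dy":0.1,"dz":0.6,"yaw":0,"gripper":0.2},{"dx":0,"dy":0.1,"dz":1,"yaw":0,"gripper":0.2},{"dx":0,"dy":0.1,"dz":1.3,"yaw":0,"gripper":0.2},{"dx":0,"dy":0.1,"dz":1.3,"yaw":0,"gripper":0.2}]'
python3 -m crank '[{"dx":0,"dy":0,"dz":0,"yaw":0,"gripper":0.6},{"dx":0,"dy":0,"dz":0,"yaw":0,"gripper":0.7},{"dx":0,"dy":0,"dz":0,"yaw":0,"gripper":0.9},{"dx":0,"dy":0,"dz":0,"yaw":0,"gripper":1},{"dx":0,"dy":0,"dz":0,"yaw":0,"gripper":1},{"dx":0,"dy":0,"dz":-3,"yaw":0,"gripper":1},{"dx":0,"dy":0,"dz":-7,"yaw":0,"gripper":1},{"dx":0,"dy":0,"dz":-11,"yaw":0,"gripper":1},{"dx":0,"dy":0,"dz":-13,"yaw":0,"gripper":1},{"dx":0,"dy":0,"dz":-13,"yaw":0,"gripper":1}]'
python3 - <<'E'
from h import *
go(.6393,-.269,.19,119)
go(.6393,-.269,.19,29)
E
```

```text
clock: 13.8
eef_pos: [0.446, -0.1501, 0.0693]
eef_rot: [-2.26, -2.182, 0.0]
contact_force: [-0.2, -0.3, -1.3]
opening: 0.461
clock: 14.8
eef_pos: [0.4478, -0.1505, 0.2025]
eef_rot: [2.258, 2.18, 0.007]
contact_force: [-0.1, -0.2, -0.4]
opening: 0.996
d(cm) [-11.18  19.55   1.35] yaw 1.03 or -2.112 from [ 0.4478 -0.1505  0.2025] -2.0
d(cm) [-11.18  19.55   1.35] yaw -0.541 or 2.6 from [ 0.4478 -0.1505  0.2025] -2.0
```

```bash
python3 -m crank '[{"dx":-2.2,"dy":3.9,"dz":0,"yaw":0.15,"gripper":1},{"dx":-4.4,"dy":7.8,"dz":0,"yaw":0.3,"gripper":1},{"dx":-6.6,"dy":11.7,"dz":0,"yaw":0.45,"gripper":1},{"dx":-8.8,"dy":15.6,"dz":0,"yaw":0.6,"gripper":1},{"dx":-11.2,"dy":19.5,"dz":0,"yaw":0.75,"gripper":1},{"dx":-11.2,"dy":19.5,"dz":0,"yaw":0.9,"gripper":1},{"dx":-11.2,"dy":19.5,"dz":0,"yaw":1.03,"gripper":1},{"dx":-11.2,"dy":19.5,"dz":0,"yaw":1.03,"gripper":1},{"dx":-11.2,"dy":19.5,"dz":0,"yaw":1.03,"gripper":1}]'
python3 - <<'E'
from h import *
c=cam("wrist");s=cam("scene")
cv2.imwrite("pics/w7.png",np.vstack([c["img"][100:340],cv2.resize(s["img"][140:330,100:480],(640,320))]))
h=cv2.cvtColor(c["img"],cv2.COLOR_BGR2HSV);m=cv2.inRange(h,(22,110,60),(38,255,255))
ct=max(cv2.findContours(m,0,1)[0],key=cv2.contourArea);print(cv2.boundingRect(ct),cv2.contourArea(ct))
q=np.array([onz(c,p[0],.028)[:2] for p in ct],np.float32);print(cv2.fitEllipse(q))
go(.6393,-.269,.022,119)
print(proj(s,[.4455,-.1505,.008]),proj(s,[.4455,-.1505,.113]))
E
```

```text
clock: 15.7
eef_pos: [0.6367, -0.2688, 0.1986]
eef_rot: [-3.04, -0.792, 0.002]
contact_force: [0.7, 1.1, -0.2]
opening: 1.004
(348, 0, 146, 63) 5957.0
((0.8005464673042297, -0.2757088840007782), (0.04967622086405754, 0.12138969451189041), 29.501798629760742)
d(cm) [ 0.19  0.16 17.74] yaw 0.003 or -3.139 from [ 0.6369 -0.2686  0.1994] -60.8
[322.37427894 268.51401293] [321.36309625 234.97238576]
```

View pics/w7.png

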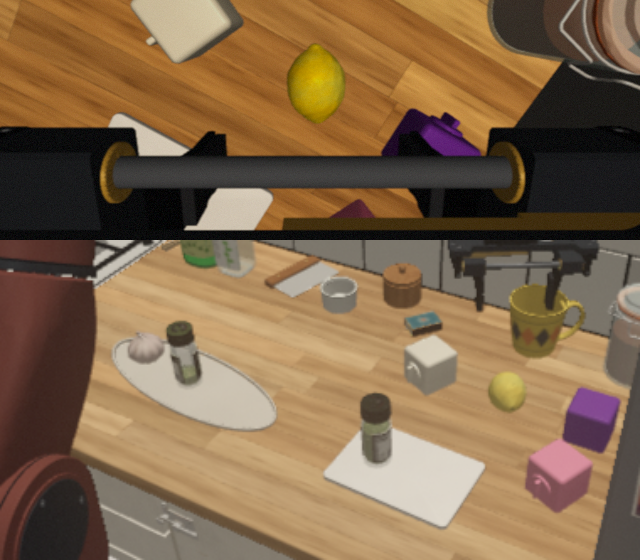

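Jar R stands upright on the tile. The wrist view shows the lemon at (316,183) with its length along the image's vertical, so the yaw is right. The purple box is clear of the right finger. A quick number check first, then the grasp.

Run:
```python
from h import *
c=cam("wrist")
h=cv2.cvtColor(c["img"],cv2.COLOR_BGR2HSV);m=cv2.inRange(h,(20,110,60),(38,255,255));m[:120]=0;m[235:]=0;m[:,:260]=0;m[:,380:]=0
ct=max(cv2.findContours(m,0,1)[0],key=cv2.contourArea)
q=np.array([onz(c,p[0],.028)[:2] for p in ct],np.float32);e=cv2.fitEllipse(q);print(e,cv2.contourArea(ct))
go(*e[0],.022,e[2]+180)
```

```text
((0.6414446830749512, -0.2708779275417328), (0.05352027341723442, 0.07237060368061066), 120.01776123046875) 3290.5
d(cm) [ 0.27  0.42 17.76] yaw -0.016 or 3.126 from [ 0.637  -0.2686  0.1996] -60.9
```

```bash
python3 -m crank '[{"dx":0.3,"dy":0.3,"dz":4,"yaw":0,"gripper":0.9},{"dx":0.3,"dy":0.3,"dz":8,"yaw":0,"gripper":0.9},{"dx":0.3,"dy":0.3,"dz":12,"yaw":0,"gripper":0.9},{"dx":0.3,"dy":0.3,"dz":15.5,"yaw":0,"gripper":0.9},{"dx":0.3,"dy":0.3,"dz":17.7,"yaw":0,"gripper":0.9},{"dx":0.3,"dy":0.3,"dz":17.7,"yaw":0,"gripper":0.9},{"dx":0.3,"dy":0.3,"dz":17.7,"yaw":0,"gripper":0.3},{"dx":0.3,"dy":0.3,"dz":17.7,"yaw":0,"gripper":0.3},{"dx":0.3,"dy":0.3,"dz":17.7,"yaw":0,"gripper":0.3},{"dx":0.3,"dy":0.3,"dz":17.7,"yaw":0,"gripper":0.3},{"dx":0.3,"dy":0.3,"dz":17.7,"yaw":0,"gripper":0.3},{"dx":0.3,"dy":0.3,"dz":17.7,"yaw":0,"gripper":0.3}]'
python3 -m crank '[{"dx":0,"dy":0,"dz":0,"yaw":0,"gripper":0.3},{"dx":0,"dy":0,"dz":-4,"yaw":0,"gripper":0.3},{"dx":0,"dy":0,"dz":-8,"yaw":0,"gripper":0.3},{"dx":0,"dy":0,"dz":-12,"yaw":0,"gripper":0.3},{"dx":0,"dy":0,"dz":-15,"yaw":0,"gripper":0.3},{"dx":0,"dy":0,"dz":-15,"yaw":0,"gripper":0.3}]'
python3 - <<'E'
from h import *
go(.4425,-.2455,.031,-1.8)
E
```

```text
clock: 17.05
eef_pos: [0.6418, -0.2703, 0.0239]
eef_rot: [3.041, 0.786, 0.003]
contact_force: [-1.2, 0.6, 5.8]
opening: 0.607
clock: 17.65
eef_pos: [0.6428, -0.2715, 0.1776]
eef_rot: [3.038, 0.785, 0.009]
contact_force: [0.5, -0.6, -1.2]
opening: 0.609
d(cm) [-16.33 -12.04  14.53] yaw -1.034 or 2.108 from [ 0.6428 -0.2715  0.1776] -61.0
```

```bash
python3 -m crank '[{"dx":-3.3,"dy":-2.4,"dz":0,"yaw":-0.15,"gripper":0.3},{"dx":-6.6,"dy":-4.8,"dz":0,"yaw":-0.3,"gripper":0.3},{"dx":-9.9,"dy":-7.2,"dz":0,"yaw":-0.45,"gripper":0.3},{"dx":-13.2,"dy":-9.6,"dz":0,"yaw":-0.6,"gripper":0.3},{"dx":-16.3,"dy":-12,"dz":0,"yaw":-0.75,"gripper":0.3},{"dx":-16.3,"dy":-12,"dz":1,"yaw":-0.9,"gripper":0.3},{"dx":-16.3,"dy":-12,"dz":3,"yaw":-1.03,"gripper":0.3},{"dx":-16.3,"dy":-12,"dz":6,"yaw":-1.03,"gripper":0.3},{"dx":-16.3,"dy":-12,"dz":9,"yaw":-1.03,"gripper":0.3},{"dx":-16.3,"dy":-12,"dz":11,"yaw":-1.03,"gripper":0.3},{"dx":-16.3,"dy":-12,"dz":11,"yaw":-1.03,"gripper":0.3},{"dx":-16.3,"dy":-12,"dz":11,"yaw":-1.03,"gripper":0.3}]'
python3 - <<'E'
from h import *
go(.4425,-.2455,.0325,-1.8)
E
```

```text
clock: 18.85
eef_pos: [0.44, -0.2442, 0.0626]
eef_rot: [-2.26, -2.181, 0.002]
contact_force: [-0.2, -0.2, -1.6]
opening: 0.608
d(cm) [-0.12  0.26  3.01] yaw -0.004 or 3.138 from [ 0.44   -0.2442  0.0626] -2.0
```

```bash
python3 -m crank '[{"dx":-0.1,"dy":0.2,"dz":1.5,"yaw":0,"gripper":0.3},{"dx":-0.1,"dy":0.2,"dz":2.5,"yaw":0,"gripper":0.3},{"dx":-0.1,"dy":0.2,"dz":3,"yaw":0,"gripper":0.3},{"dx":-0.1,"dy":0.2,"dz":3,"yaw":0,"gripper":0.3}]'
python3 -m crank '[{"dx":0,"dy":0,"dz":0,"yaw":0,"gripper":0.7},{"dx":0,"dy":0,"dz":0,"yaw":0,"gripper":0.8},{"dx":0,"dy":0,"dz":0,"yaw":0,"gripper":1},{"dx":0,"dy":0,"dz":0,"yaw":0,"gripper":1},{"dx":0,"dy":0,"dz":0,"yaw":0,"gripper":1},{"dx":0,"dy":0,"dz":-3,"yaw":0,"gripper":1},{"dx":0,"dy":0,"dz":-7,"yaw":0,"gripper":1},{"dx":0,"dy":0,"dz":-11,"yaw":0,"gripper":1},{"dx":0,"dy":0,"dz":-16,"yaw":0,"gripper":1},{"dx":0,"dy":0,"dz":-17,"yaw":0,"gripper":1},{"dx":0,"dy":0,"dz":-17,"yaw":0,"gripper":1}]'
python3 - <<'E'
from h import *
c=cam("top");h=cv2.cvtColor(c["img"],cv2.COLOR_BGR2HSV)
wood=(h[...,0]>7)&(h[...,0]<22)&(h[...,1]>75)&(h[...,2]>85)
m=((~wood)*255).astype(np.uint8);m=cv2.morphologyEx(m,cv2.MORPH_OPEN,np.ones((3,3),np.uint8))
k,l=cv2.connectedComponents(m);q=(l==l[188,345]).astype(np.uint8)
ct=max(cv2.findContours(q,0,1)[0],key=cv2.contourArea);print(cv2.contourArea(ct),cv2.boundingRect(ct))
# open strongly to drop the dial
cv2.imwrite("pics/t8.png",cv2.resize(c["img"][150:230,280:440],(800,400),interpolation=cv2.INTER_CUBIC))
go(.644,-.141,.2,0)
E
```

```text
clock: 19.25
eef_pos: [0.4421, -0.245, 0.0325]
eef_rot: [-2.26, -2.182, 0.001]
contact_force: [-0.3, -0.2, -1.2]
opening: 0.611
clock: 20.35
eef_pos: [0.4435, -0.2454, 0.2043]
eef_rot: [2.258, 2.181, 0.005]
contact_force: [0.4, -0.4, -0.2]
opening: 1.001
721.5 (329, 175, 33, 34)
d(cm) [11.07 19.76  0.29] yaw -0.035 or 3.107 from [ 0.4427 -0.2449  0.2025] -2.0
```

View pics/t8.png

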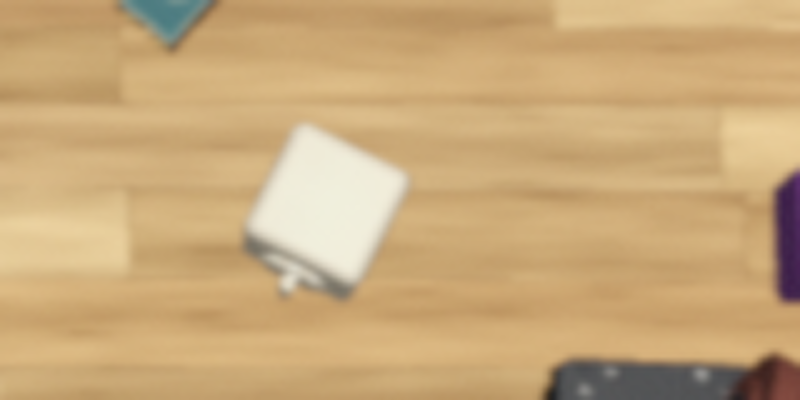

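The top view shows the cream timer with its dial towards the lower left. Its top-face corners are near (340,174.6), (362,186), (350,207) and (329.4,196.4).

Run:
```python
from h import *
c=cam("top")
A,B,C,D=[onz(c,p,.062)[:2] for p in[(340,174.6),(362,186),(350,207),(329.4,196.4)]]
m=(A+B+C+D)/4;x=(A+B-C-D)/2;y=(A+D-B-C)/2
print(m,np.linalg.norm(x),np.linalg.norm(y),np.degrees(np.arctan2(x[1],x[0])),np.degrees(np.arctan2(y[1],y[0])))
x/=np.linalg.norm(x);print("origin",m-.007*x)
go(*m,.2,np.degrees(np.arctan2(y[1],y[0])))
```

```text
[ 0.64107159 -0.14276084] 0.058991798016803605 0.057381046468720026 -27.64086200485569 62.439183323718225
origin [ 0.63487047 -0.13951334]
d(cm) [10.87 19.54  0.14] yaw -1.124 or 2.017 from [ 0.442  -0.2446  0.2015] -2.0
```

```bash
python3 -m crank '[{"dx":2.2,"dy":3.9,"dz":0,"yaw":-0.14,"gripper":1},{"dx":4.4,"dy":7.8,"dz":0,"yaw":-0.28,"gripper":1},{"dx":6.6,"dy":11.7,"dz":0,"yaw":-0.42,"gripper":1},{"dx":8.8,"dy":15.6,"dz":0,"yaw":-0.56,"gripper":1},{"dx":10.9,"dy":19.5,"dz":0,"yaw":-0.7,"gripper":1},{"dx":10.9,"dy":19.5,"dz":0,"yaw":-0.85,"gripper":1},{"dx":10.9,"dy":19.5,"dz":0,"yaw":-1,"gripper":1},{"dx":10.9,"dy":19.5,"dz":0,"yaw":-1.12,"gripper":1},{"dx":10.9,"dy":19.5,"dz":0,"yaw":-1.12,"gripper":1},{"dx":10.9,"dy":19.5,"dz":0,"yaw":-1.12,"gripper":1}]'
python3 - <<'E'
from h import *
c=cam("wrist");s=cam("scene")
cv2.imwrite("pics/w9.png",np.vstack([c["img"][100:340],cv2.resize(s["img"][140:330,100:480],(640,320))]))
print([proj(c,[*p,.062]).round(0) for p in[(.641,-.143),(.641+.031*(.886+.463),-.143+.031*(-.463+.886)),(.641+.031*(-.886+.463),-.143+.031*(.463+.886))]])
go(.641,-.143,.033,62.4)
E
```

```text
clock: 21.45
eef_pos: [0.6403, -0.1432, 0.2007]
eef_rot: [-0.761, -3.045, 0.001]
contact_force: [-0.5, -0.1, 0.3]
opening: 0.997
[array([313., 197.]), array([349., 231.]), array([350., 160.])]
d(cm) [-0.05  0.03 16.85] yaw -0.007 or 3.134 from [ 0.6407 -0.143   0.2015] 62.0
```

View pics/w9.png

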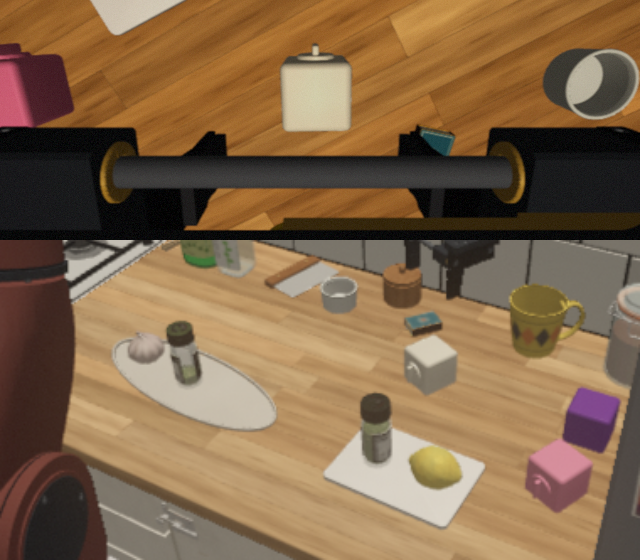

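The timer's top face is centred at (316,196), squared up with the jaws. The predicted pixel was (313,197). The lemon and jar R are on the tile. Next I grasp the timer.

```bash
python3 -m crank '[{"dx":0,"dy":0.2,"dz":4,"yaw":0,"gripper":1},{"dx":0,"dy":0.2,"dz":8,"yaw":0,"gripper":1},{"dx":0,"dy":0.2,"dz":12,"yaw":0,"gripper":1},{"dx":0,"dy":0.2,"dz":15,"yaw":0,"gripper":1},{"dx":0,"dy":0.2,"dz":16.8,"yaw":0,"gripper":1},{"dx":0,"dy":0.2,"dz":16.8,"yaw":0,"gripper":0.9},{"dx":0,"dy":0.2,"dz":16.8,"yaw":0,"gripper":0.4},{"dx":0,"dy":0.2,"dz":16.8,"yaw":0,"gripper":0.4},{"dx":0,"dy":0.2,"dz":16.8,"yaw":0,"gripper":0.4},{"dx":0,"dy":0.2,"dz":16.8,"yaw":0,"gripper":0.4},{"dx":0,"dy":0.2,"dz":16.8,"yaw":0,"gripper":0.4},{"dx":0,"dy":0.2,"dz":16.8,"yaw":0,"gripper":0.4}]'
python3 -m crank '[{"dx":0,"dy":0,"dz":0,"yaw":0,"gripper":0.4},{"dx":0,"dy":0,"dz":-4,"yaw":0,"gripper":0.4},{"dx":0,"dy":0,"dz":-9,"yaw":0,"gripper":0.4},{"dx":0,"dy":0,"dz":-13,"yaw":0,"gripper":0.4},{"dx":0,"dy":0,"dz":-13,"yaw":0,"gripper":0.4},{"dx":0,"dy":0,"dz":-13,"yaw":0,"gripper":0.4}]'
python3 - <<'E'
from h import *
go(.4482,.0929,.037,-7.8)
E
```

```text
clock: 22.75
eef_pos: [0.6431, -0.1414, 0.0362]
eef_rot: [0.755, 3.047, 0.001]
contact_force: [-1.1, -0.2, 7.7]
opening: 0.708
clock: 23.35
eef_pos: [0.6424, -0.1412, 0.1657]
eef_rot: [0.755, 3.047, 0.001]
contact_force: [-0.5, -0.9, -1.7]
opening: 0.712
d(cm) [28.13 11.62 12.83] yaw 1.221 or -1.92 from [ 0.6424 -0.1412  0.1657] 62.2
```

Run:
```python
from h import *
go(.4472,.0860,.041,-7.8)
```

```text
d(cm) [27.89 10.96 12.43] yaw 1.221 or -1.92 from [ 0.6424 -0.1412  0.1657] 62.2
```

```bash
python3 -m crank '[{"dx":3.5,"dy":1.4,"dz":0,"yaw":0.15,"gripper":0.4},{"dx":7,"dy":2.8,"dz":0,"yaw":0.3,"gripper":0.4},{"dx":11,"dy":4.2,"dz":0,"yaw":0.45,"gripper":0.4},{"dx":15,"dy":5.8,"dz":0,"yaw":0.6,"gripper":0.4},{"dx":19,"dy":7.4,"dz":0,"yaw":0.75,"gripper":0.4},{"dx":23,"dy":9,"dz":0,"yaw":0.9,"gripper":0.4},{"dx":27.9,"dy":11,"dz":0,"yaw":1.05,"gripper":0.4},{"dx":27.9,"dy":11,"dz":0,"yaw":1.22,"gripper":0.4},{"dx":27.9,"dy":11,"dz":3,"yaw":1.22,"gripper":0.4},{"dx":27.9,"dy":11,"dz":7,"yaw":1.22,"gripper":0.4},{"dx":27.9,"dy":11,"dz":9,"yaw":1.22,"gripper":0.4},{"dx":27.9,"dy":11,"dz":9,"yaw":1.22,"gripper":0.4}]'
python3 -m crank '[{"dx":0,"dy":0,"dz":0,"yaw":0,"gripper":0.4},{"dx":0,"dy":0,"dz":0,"yaw":0,"gripper":0.4}]'
python3 - <<'E'
from h import *
go(.4472,.0860,.041,-7.8)
E
```

```text
clock: 24.55
eef_pos: [0.4434, 0.0853, 0.0711]
eef_rot: [-2.365, -2.066, 0.012]
contact_force: [-0.9, 0.3, -1.4]
opening: 0.712
clock: 24.75
eef_pos: [0.4473, 0.0864, 0.0754]
eef_rot: [2.366, 2.066, 0.002]
contact_force: [-0.4, -1.1, -1.5]
opening: 0.71
d(cm) [-0.05 -0.01  3.44] yaw 0.001 or -3.141 from [0.4473 0.0864 0.0754] -7.7
```

```bash
python3 -m crank '[{"dx":0,"dy":0,"dz":1.5,"yaw":0,"gripper":0.4},{"dx":0,"dy":0,"dz":2.5,"yaw":0,"gripper":0.4},{"dx":0,"dy":0,"dz":3.2,"yaw":0,"gripper":0.4},{"dx":0,"dy":0,"dz":3.5,"yaw":0,"gripper":0.4},{"dx":0,"dy":0,"dz":3.5,"yaw":0,"gripper":0.4}]'
python3 -m crank '[{"dx":0,"dy":0,"dz":0,"yaw":0,"gripper":0.8},{"dx":0,"dy":0,"dz":0,"yaw":0,"gripper":0.9},{"dx":0,"dy":0,"dz":0,"yaw":0,"gripper":1},{"dx":0,"dy":0,"dz":0,"yaw":0,"gripper":1},{"dx":0,"dy":0,"dz":0,"yaw":0,"gripper":1},{"dx":0,"dy":0,"dz":-3,"yaw":0,"gripper":1},{"dx":0,"dy":0,"dz":-7,"yaw":0,"gripper":1},{"dx":0,"dy":0,"dz":-11,"yaw":0,"gripper":1},{"dx":0,"dy":0,"dz":-15,"yaw":0,"gripper":1},{"dx":0,"dy":0,"dz":-18,"yaw":0,"gripper":1},{"dx":0,"dy":0,"dz":-18,"yaw":0,"gripper":1}]'
python3 - <<'E'
from h import *
go(.60,.0,.22,-7.8)
E
```

```text
clock: 25.25
eef_pos: [0.4469, 0.0864, 0.0399]
eef_rot: [-2.366, -2.066, -0.0]
contact_force: [0.6, -0.4, -1.0]
opening: 0.707
clock: 26.35
eef_pos: [0.4487, 0.0869, 0.2236]
eef_rot: [2.366, 2.066, 0.011]
contact_force: [0.4, 0.1, -0.6]
opening: 1.002
d(cm) [-6.57 16.16  0.41] yaw 0.001 or -3.141 from [0.4487 0.0869 0.2236] -7.8
```

```bash
python3 -m crank '[{"dx":-3,"dy":4,"dz":-1,"yaw":0,"gripper":1},{"dx":-6,"dy":8,"dz":-2,"yaw":0,"gripper":1},{"dx":-9,"dy":11,"dz":-3,"yaw":0,"gripper":1},{"dx":-11,"dy":14,"dz":-3,"yaw":0,"gripper":1},{"dx":-12,"dy":14,"dz":-3,"yaw":0,"gripper":1},{"dx":-12,"dy":14,"dz":-3,"yaw":0,"gripper":1},{"dx":-12,"dy":14,"dz":-3,"yaw":0,"gripper":1}]'
python3 - <<'E'
from h import *
t=cam("top");s=cam("scene")
cv2.imwrite("pics/f1.png",np.vstack([cv2.resize(t["img"][130:310,120:480],(720,360)),cv2.resize(s["img"][140:330,100:480],(480,240)).copy() if 0 else cv2.copyMakeBorder(cv2.resize(s["img"][140:330,100:480],(480,240)),0,0,0,240,0)]))
T={"garlic":(.4754,.2911,.033),"jarL_cap":(.4618,.192,.109),"jarL_base":(.4618,.192,.004),"timerbox_top":(.4472,.086,.066),"jarR_cap":(.4455,-.1505,.113),"lemon":(.4425,-.2455,.036)}
for k,v in T.items():print(k,"top",proj(t,v).round(1),"crop",((proj(t,v)-[120,130])*2).round(0),"scene",proj(s,v).round(1),"crop",((proj(s,v)-[100,140])*480/380+[0,360]).round(0))
E
```

```text
clock: 27.05
eef_pos: [0.5685, -0.0508, 0.249]
eef_rot: [-2.365, -2.066, 0.001]
contact_force: [-1.0, 0.0, 0.1]
opening: 0.998
garlic top [163.8 260.4] crop [ 88. 261.] scene [186.4 201.8] crop [109. 438.]
jarL_cap top [197.7 265.1] crop [155. 270.] scene [206.7 191.6] crop [135. 425.]
jarL_base top [207.6 266.6] crop [175. 273.] scene [213.3 223.4] crop [143. 465.]
timerbox_top top [247.4 272.3] crop [255. 285.] scene [239. 220.] crop [176. 461.]
jarR_cap top [350.9 273. ] crop [462. 286.] scene [321.4 235. ] crop [280. 480.]
lemon top [388.2 275.1] crop [536. 290.] scene [358.5 274.5] crop [327. 530.]
```

View pics/f1.png

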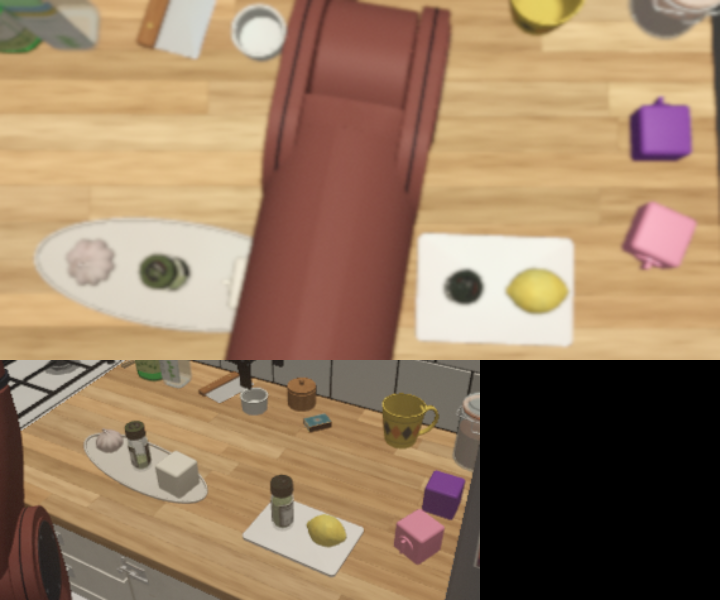

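All six marks agree with prediction to within about 3 mm, so I hand in.

```bash
python3 -c "
from bench import env
print(env.hand_in(), env.get_state()['clock'])"
```

```text
the job is handed in; nothing more can be done
the job is handed in; nothing more can be done
```

Both kits are in place and the job was handed in at about 27 s of robot time. `env.hand_in()` gives no verdict.

- **Stew kit on the dish:** the garlic is at +100 mm, a jar at the centre, and the cream timer at −100 mm.
- **Fish kit on the tile:** the other jar is at +47.5 mm and the lemon at −47.5 mm.

**Last checks:**
- In the last top view, garlic, both jars and lemon lay within about 3–4 mm of their predicted places.
- The arm hid most of the timer from above, so I checked it only in the scene view, where it matched to about 2 pixels.
- Jars and timer looked upright by eye. I did not measure their tilt.
- The matchbox stood where it was, and the ramekin looked undisturbed.
- The readings printed at the end of each move stayed at about 8 N or less.

**Upsets along the way:**
- My first move call was refused because some rows left out keys, so nothing moved.
- The fingers were still closing on the first jar when I began the lift, and it sat about 2–3 cm low in the grip. I saw this in a picture and set it down until I felt contact.
- The second jar was first measured about 5 mm off, and the wrist view corrected it.

I viewed 12 pictures.

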